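Comb stirring rods into their drying tray

TASK

Take the rake from its rubber mat and comb it across the grooved tray, its two runners kept lightly pressed on the tray's smooth borders all the way from one end of the tray to the other, until all three steel rods lie down in the grooves. Then stand the rake upright back on the mat, lengthwise as it was, and let go. Press gently, never harder than about a kilogram of weight, do not touch the rods with the fingers or squeeze them, and leave the glassware alone.

Things in the scene. Friction and masses are not known exactly. Their poses are not given: they have to be found in the camera images.
- tray_top (a point): Middle of the grooved white tray's top, nominally at ridge-top height, 36 mm above the bench. x along the grooves, y across, z up. Deck 206 (x) by 300 mm (y). Ten grooves along x, 146 mm long, 10 wide, 9 deep, at y = -90, -70 ... 90 mm between rounded ridges. Smooth flat borders level with the ridges: 28 mm wide along the long sides (centred x = -89, 89 mm), 45 mm wide at both y ends.
- rod1_mid (a point): Loose plain stainless-steel rod, 8 mm thick and 100 mm long with round ends, 37 g. The point is its centre, its x axis runs along the rod. At the start it lies askew on top of the tray's ridges (centre about 4 mm above them); down in a groove its centre is about 5 mm below the ridge tops.
- rod2_mid (a point): As rod1.
- rod3_mid (a point): As rod1.
- rake_grip (a point): Grip point in the rake's wooden handle, 70 mm above the underside of its runners. x along the row of teeth, z up. Handle: upright block 34 mm (x) by 20 mm (y), 38 to 94 mm above the underside; grip it from above across its 20 mm (fingers close along y). 160 to 280 g.
- rake: The rake; origin at the middle of the runners' underside, axes as rake_grip. A 180 mm bar (x) with one row of eleven teeth over 138 mm, 6 mm thick in y, and at x = -85, 85 mm two white runners, 10 mm round, 46 mm long in y, that keep it upright and ride on the tray's long-side borders. Teeth end 2 mm above the runners' underside: they push rods on the ridges and pass over rods in grooves.
- mat: Flat black rubber mat, 230 mm (x) by 90 mm (y), 4 mm thick, fixed to the bench left or right of the tray; origin at the middle of its underside. The rake stands on it at the start, lengthwise.
- tray: The whole tray, fixed to the bench; origin on the bench under its middle. Its deck rides on springs (10 N per mm pressed down, 6 mm travel). Its true height is not measured: it is set up to 2 mm higher or lower than tray_top tells and leans about x by up to 0.035 rad either way, so an end may be 6 mm off. Height and lean stay as they are and must be felt with the rake.
- rod1: The same rod as rod1_mid; its origin lies on its surface.
- rod2: As rod1.
- rod3: As rod1.
- jar: Brown glass jar, 72 mm wide, 125 mm high, 0.5 kg; bystander on the other side of the tray. Origin at its underside.
- beaker: Small glass beaker, 66 mm wide, 85 mm high; bystander beyond the tray. Origin at its underside.
- dish: White porcelain dish, 90 mm wide, 30 mm high; bystander beyond the tray. Origin at its underside.
Things that resemble listed ones, but are neither listed nor needed, are in the scene too. Of the things shaped like the rake, the aluminium one is meant.

How it is judged (in metres and radians):
On the way, in this order (a step that is already met when the one before it is completed fails the run):
1. the rake is lifted off its mat (z of rake_grip in the frame of mat above 0.09 m), for 0.1 s.
2. the rake is pressed with more than 1 N on one end of the tray, lengthwise along the grooves (contact force between rake and tray above 1 N and angle between rake_grip's own z axis and vertical below 0.15 rad and angle between the x axis of rake_grip and the x axis of tray_top, either way round below 0.3 rad and (y of rake_grip in the frame of tray_top between 0.095 and 0.16 m or y of rake_grip in the frame of tray_top between -0.16 and -0.095 m)), for 0.1 s.
3. it is pressed on the tray between the end and the middle (contact force between rake and tray above 1 N and angle between rake_grip's own z axis and vertical below 0.15 rad and angle between the x axis of rake_grip and the x axis of tray_top, either way round below 0.3 rad and (y of rake_grip in the frame of tray_top between 0.04 and 0.08 m or y of rake_grip in the frame of tray_top between -0.08 and -0.04 m)), for 0.1 s.
4. it is pressed on the tray at the middle (contact force between rake and tray above 1 N and angle between rake_grip's own z axis and vertical below 0.15 rad and angle between the x axis of rake_grip and the x axis of tray_top, either way round below 0.3 rad and y of rake_grip in the frame of tray_top between -0.025 and 0.025 m), for 0.1 s.
5. it is pressed on the tray between the middle and an end (all of step 3), for 0.1 s.
6. it is pressed on an end of the tray again (all of step 2), for 0.1 s.
At the end, for the whole second after the job is handed in: All rods at rest down in grooves (centre below tray_top by -1 to 13 mm, within 0.08 rad of the grooves and 30 mm of mid-length); the rake upright within 0.1 rad on the mat, within 40 mm lengthwise, 30 mm crosswise and 0.2 rad of its centre line, released and at rest (z of rod1_mid in the frame of tray_top between -0.013 and 0.001 m and angle between the x axis of each of rod1_mid, rod2_mid, rod3_mid and the x axis of tray_top, either way round below 0.08 rad and x of rod1_mid in the frame of tray_top between -0.03 and 0.03 m and y of rod1_mid in the frame of tray_top between -0.1 and 0.1 m and linear speed of each of rod1, rod2, rod3, rake below 0.02 m/s and z of rod2_mid in the frame of tray_top between -0.013 and 0.001 m and x of rod2_mid in the frame of tray_top between -0.03 and 0.03 m and y of rod2_mid in the frame of tray_top between -0.1 and 0.1 m and z of rod3_mid in the frame of tray_top between -0.013 and 0.001 m and x of rod3_mid in the frame of tray_top between -0.03 and 0.03 m and y of rod3_mid in the frame of tray_top between -0.1 and 0.1 m and x of rake_grip in the frame of mat between -0.04 and 0.04 m and y of rake_grip in the frame of mat between -0.03 and 0.03 m and z of rake_grip in the frame of mat between 0.069 and 0.08 m and angle between rake_grip's own z axis and vertical below 0.1 rad and angle between the x axis of rake_grip and the x axis of mat, either way round below 0.2 rad); the robot touches nothing.
It fails at once if the rake pressed the tray with more than 13 N (contact force between rake and tray above 13 N).
It fails at once if a rod was touched by the fingers (contact force between the fingers and rod1 above 0.3 N or contact force between the fingers and rod2 above 0.3 N or contact force between the fingers and rod3 above 0.3 N).
It fails at once if a rod was squeezed by the rake with more than 12 N (contact force between rake and rod1 above 12 N or contact force between rake and rod2 above 12 N or contact force between rake and rod3 above 12 N).
It fails at once if the glassware was disturbed (moved over 30 mm) (distance of any of jar, beaker, dish from where it was at the start of the episode above 0.03 m).
It also fails if it takes over 72 s, if anything falls off the work surface, if the arm or the gripper's body presses on something with over 40 N, if the wrist force passes 120 N, or if a joint passes its speed limit or range.

ROBOT

A 6-joint arm with a two-finger parallel gripper is mounted at the origin on the work surface. World frame = base frame: x ahead of the robot, y to its left, z up, the work surface at z = 0. Lengths are in mm, angles in rad, forces in N, time in s.
With the tool pointing down it reaches from about 275 to 875 mm from the base axis. Payload 12.5 kg.
Tool frame: the origin (TCP) lies at the very end of the fingers, on their centre line; the grasp point (between the pads) lies arm.grasp_offset behind it (arm.grasp_offset is the distance from the TCP to the grasp point, in mm); z points along the fingers, y is the direction in which the jaws open and shut (so a half turn about z gives the same grasp; the last joint's range is limited). The gripper opens to 85 mm and grips with 20 to 120 N. Pads are 22 mm wide; open, the fingers measure 114 mm over their backs; the gripper's body (76 mm by 85 mm) begins 54 mm behind the grasp point. The pads swing forward as they close: fully open they stand 13 mm farther back than shut.
Start: joints at [1.137, 0.351, 1.652, -0, 1.139, -0.085], TCP at [187.942, 516.877, 231.29] pointing down, gripper open.
Joint ranges: [-2.75, 2.75], [-0.79, 2.1], [0.01, 2.65], [-1.57, 4.71], [0.07, 3.14], [-2.87, 2.87]. Speed limits (rad/s): [2.22, 2.22, 2.79, 3.14, 3.14, 3.14].

INTERFACE

Orientations are given as a unit quaternion [x, y, z, w].
In Python, from cell import arm, cams, close_job gives the robot as it stands.
- The arm moves only by the tool arm_command, never from a script. Its arguments are lists of equal length, an entry for each row: "delta_rot": the turn, a rotation vector about the tool's x, y, z in degrees, a list of three; "linear": the shift along the tool's x, y, z in m, a list of three; "hand": the closure, from -1 (fully open) to 1 (shut), so that 0 is half open. A call has 1 to 5 rows; each row is the pose to reach, as a shift and turn from the pose commanded when the call began, along the tool's axes at that moment; what a row does not reach only later rows make up. A row lasts 1/10 s, in which the tool goes at most 50 mm and 8.59 degrees, less where a joint would pass 70% of its speed; a pose out of reach is approached as far as the arm can. A call with a gripper value outside its range is refused whole. The fingers move at their own pace and stop on an object; "force" is the grip in N (left out, the last holds). Time passes only in rows, so rows that repeat a pose let the fingers close. It gives the time, the measured TCP pose, the force and the opening at its end, in the units of the state.
- arm.get_obs(): the state, without advancing time (a new reading comes with each control period).
- cams.capture(name): name is "side" or "top"; returns the picture (480x640x3 uint8, red, green, blue); there is no depth.
- cams.camera_info(name): a dict with "intrinsics" (3x3 intrinsics, pixels), "D" ([k1, k2, p1, p2, k3] as OpenCV has them; the pictures are not rectified), "extrinsics" (4x4, takes a point from world to camera coordinates). Camera axes: x right, y up, looking along -z (the intrinsics and any distortion apply to the point x, -y, -z); pixel columns grow to the right and rows downward; lengths in mm; the calibration is good to about 2 mm. A picture is of the moment at which its call begins. camera_info takes no time and is no camera call.
- close_job(): hands the job in, once; it reports no verdict.
Trained networks look in the newest picture that a camera, given by its name, has taken for a name from the list of things; names that differ only in an ending like _2 or _b are one class to them, and where a whole thing is asked for, a point or a joint stands for the part that bears it (a point fixed in the world has none). Each returns a list of dicts, best first, with "conf" (0 to 1); they miss things now and then, are a little off and sometimes report something else, mostly with a low value. They report only what shows in the picture. A call takes as long as a camera call. They do not tell look-alikes from the thing itself.
- cams.spot_in(camera, query): "pixel" ([column, row] in pixels, amid what is visible of it).
- cams.trace(camera, query): "mask" (480x640 bool, what is visible of it) and "pixel" ([column, row] in pixels, amid what is visible of it).
- cams.tip_of(camera, query): "pixel" ([column, row] in pixels: a listed point, or the origin of a listed thing).
The state is a dict: "time": time; "qpos": joint angles; "qvel": joint speeds; "tau": joint torques, N m; "eef_pos": TCP position; "tcp_rot": TCP orientation; "contact_force": force on the tool from outside, world axes, zero at the start; "wrist_torque": the same for the moment, N m; "width": finger opening in mm.
Only numpy, scipy, OpenCV 4.12 (cv2) and the standard library are available. Lean on these libraries where they do the work, as an engineer would, in place of code of your own. Each camera call takes 0.05 s, during which the arm holds its last target. There are 200 camera calls.

## Working session

There is one attempt and no reset: what is moved stays moved. The work goes in short steps, Python scripts to look and compute and a tool call to move; the robot and the scene stay as the last step left them, time stands still between calls to the robot, and variables do not carry over. Pictures are saved under pics/ and viewed, about 8 in all and at most 12, crops included, and the job is handed in when it is done.

Besides the shell and the picture viewer there is one more tool, called by a JSON object that holds its "method" and its "body", one argument or row to a line. arm_command: Moves the arm, as the interface text tells. Its arguments: {"type":"object","properties":{"delta_rot":{"type":"array"},"linear":{"type":"array"},"hand":{"type":"array"},"force":{"type":"number"}},"required":["delta_rot","linear","hand"]}

```bash
ls; mkdir -p pics
python3 - <<'E'
from cell import arm,cams
import cv2,numpy as np
np.set_printoptions(precision=4,suppress=True)
for n in("side","top"):
    im=cams.capture(n); cv2.imwrite(f"pics/{n}0.png",im[:,:,::-1])
    i=cams.camera_info(n); print(n,i["intrinsics"],i["D"],i["extrinsics"])
    for q in("tray_top","tray","mat","rake_grip","rake","rod1_mid","jar","beaker","dish"):
        print(q,[(np.round(d["pixel"],1).tolist(),round(d["conf"],2)) for d in cams.tip_of(n,q)])
o=arm.get_obs();print({k:np.round(v,3) for k,v in o.items()},arm.grasp_offset)
E
```

```text
pics
side [[454.0424   0.     314.3301]
 [  0.     454.0424 236.1369]
 [  0.       0.       1.    ]] [-0.0198  0.      0.      0.      0.    ] [[   0.8114   -0.5842   -0.0192 -536.2692]
 [   0.4132    0.5501    0.7257 -272.9339]
 [  -0.4134   -0.5968    0.6878 -858.1746]
 [   0.        0.        0.        1.    ]]
tray_top [([257.8, 254.7], 0.65)]
tray [([257.0, 267.7], 0.75)]
mat [([343.2, 340.1], 0.93), ([259.9, 267.9], 0.49), ([243.5, 237.8], 0.23)]
rake_grip [([465.2, 291.6], 0.85), ([339.5, 320.8], 0.7), ([404.9, 403.8], 0.66), ([246.7, 237.7], 0.45)]
rake [([402.0, 421.9], 0.82), ([339.2, 342.7], 0.64), ([459.9, 312.2], 0.56)]
rod1_mid []
jar [([195.4, 200.7], 0.61)]
beaker [([300.0, 179.9], 0.85)]
dish [([397.3, 248.1], 0.88), ([255.9, 255.9], 0.55)]
top [[604.9391   0.     317.8941]
 [  0.     604.9391 240.3213]
 [  0.       0.       1.    ]] [0.0498 0.     0.     0.     0.    ] [[    0.0013    -0.9998    -0.021    -70.5752]
 [    0.9896    -0.0017     0.1437  -632.1958]
 [   -0.1437    -0.021      0.9894 -1179.605 ]
 [    0.         0.         0.         1.    ]]
tray_top [(
[... 181 characters left out ...]
, 0.64)]
rake [([421.9, 302.0], 0.82), ([466.3, 182.7], 0.59)]
rod1_mid [([322.5, 306.6], 0.61), ([358.4, 171.8], 0.31)]
jar [([141.3, 314.0], 0.66)]
beaker [([184.9, 187.5], 0.71), ([321.9, 305.6], 0.15)]
dish [([356.5, 172.4], 0.96)]
{'time': np.float64(1.0), 'qpos': array([ 1.137,  0.351,  1.652, -0.   ,  1.139, -0.085]), 'qvel': array([ 0.001,  0.001,  0.001,  0.001, -0.001,  0.001]), 'tau': array([ -0.001, -50.604, -29.166,  -0.   ,   0.001,  -0.   ]), 'eef_pos': array([187.974, 516.876, 231.322]), 'tcp_rot': array([0.174, 0.985, 0.   , 0.   ]), 'contact_force': array([0.149, 0.176, 0.299]), 'wrist_torque': array([-0.035, -0.009,  0.054]), 'width': np.float64(85.122)} 18.700000000000003
```

View pics/side0.png

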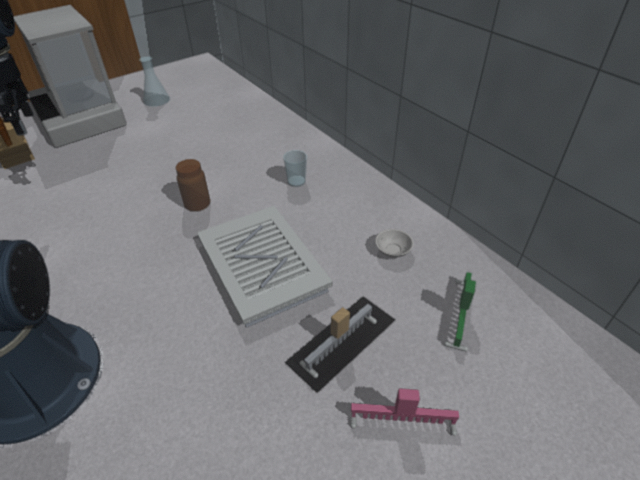

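View pics/top0.png

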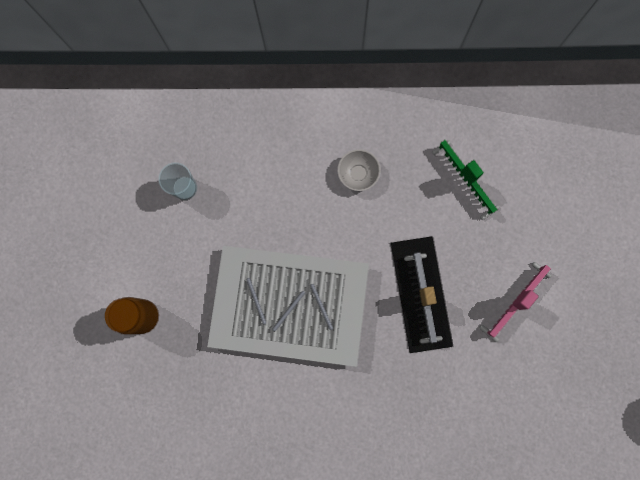

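The scene shows the tray centred near top (289,304), with three askew rods on it. To its right, the aluminium rake with the wooden handle stands on the black mat near (421,296), handle top at (429,296). The pink and green rakes are decoys. Next I'll rectify the pictures for measurement.

```bash
cat > h.py <<'E'
import numpy as np,cv2
from cell import arm,cams,close_job
np.set_printoptions(precision=3,suppress=True)
F=np.diag([1.,-1,-1])
def cam(n):
    i=cams.camera_info(n);E=np.array(i["extrinsics"]);return np.array(i["intrinsics"]),np.array(i["D"],float),F@E[:3,:3],F@E[:3,3]
def proj(n,P):
    K,D,R,t=cam(n);return cv2.projectPoints(np.array(P,float).reshape(-1,1,3),cv2.Rodrigues(R)[0],t,K,D)[0].reshape(-1,2)
def toplane(n,px,z):
    K,D,R,t=cam(n);u=cv2.undistortPoints(np.array(px,float).reshape(-1,1,2),K,D).reshape(-1,2)
    d=np.c_[u,np.ones(len(u))]@R;c=-R.T@t;return (c+d*((z-c[2])/d[:,2:]))[:,:2]
def rect(n,im,x0,x1,y0,y1,z,s):  # up=+x,left=+y
    X,Y=np.meshgrid(np.arange(x1,x0,-1/s),np.arange(y1,y0,-1/s),indexing="ij")
    m=proj(n,np.c_[X.ravel(),Y.ravel(),np.full(X.size,z)]).reshape(X.shape+(2,)).astype(np.float32)
    return cv2.remap(im,m[...,0],m[...,1],cv2.INTER_CUBIC)
E
python3 - <<'E'
from h import *
im=cv2.imread("pics/top0.png"); sd=cv2.imread("pics/side0.png")
for n in("top","side"):
    cams.capture(n)
    for q in("tray","mat","rake"):
        for d in cams.trace(n,q)[:3]:
            c=np.argwhere(d["mask"])[:,::-1]
            z={"tray":36,"mat":4,"rake":60}[q]
            r=cv2.minAreaRect(toplane(n,c,z).astype(np.float32)); print(n,q,round(d["conf"],2),np.round(d["pixel"]),len(c),np.round(r[0],1),np.round(r[1],1),round(r[2],1))
print("tray_top",toplane("top",[[289.9,303.4]],36),toplane("side",[[257.8,254.7]],36))
print("grip",toplane("top",[[429,296.3]],74),toplane("side",[[339.5,320.8]],74))
# black mat
for n,i in(("top",im),("side",sd)):
    m=(i.max(2)<45).astype(np.uint8); N,l,st,ce=cv2.connectedComponentsWithStats(m)
    k=l[298,405] if n=="top" else l[355,320]
    print(k, st[k]); 
    if k: print(n,"mat",[np.round(v,1) for v in cv2.minAreaRect(toplane(n,np.argwhere(l==k)[:,::-1],4).astype(np.float32))])
a=rect("top",im,360,620,-340,180,36,1.5)
cv2.imwrite("pics/r.png",a);print(a.shape)
E
```

```text
top tray 0.74 [287. 307.] 14874 [503.  -10.3] [301.4 208.4] 82.9
top mat 0.75 [418. 294.] 3849 [ 527.2 -281.6] [228.4  91.3] 9.1
top mat 0.54 [290. 306.] 14553 [504.5  -8.3] [307.7 211.1] 82.9
top rake 0.97 [471. 175.] 984 [ 760.7 -373. ] [175.5  56.5] 34.3
top rake 0.89 [426. 299.] 866 [ 517.5 -278.6] [174.5  45.3] 10.5
top rake 0.81 [524. 304.] 1012 [ 509.7 -460.4] [ 47.8 181.4] 49.3
side tray 0.92 [261. 264.] 9141 [501.4 -18.8] [319.  213.1] 83.1
side mat 0.88 [337. 348.] 3210 [ 526.8 -281.4] [231.  92.] 7.8
side rake 0.76 [340. 331.] 1369 [ 503.  -292.8] [184.6  69. ] 9.0
side rake 0.62 [405. 408.] 1821 [ 502.3 -474.3] [ 73.4 173.9] 49.5
side rake 0.59 [464. 304.] 731 [ 736.5 -390. ] [194.9  39.8] 34.3
tray_top [[505.497 -14.419]] [[499.71   -3.863]]
grip [[ 517.962 -286.829]] [[ 518.816 -280.918]]
52 [ 391  237   62  116 3841]
top mat [array([ 527.2, -281.4]), array([228.1,  88.2]), np.float64(8.8)]
0 [     0      0    640    480 299180]
(390, 780, 3)
```

View pics/r.png

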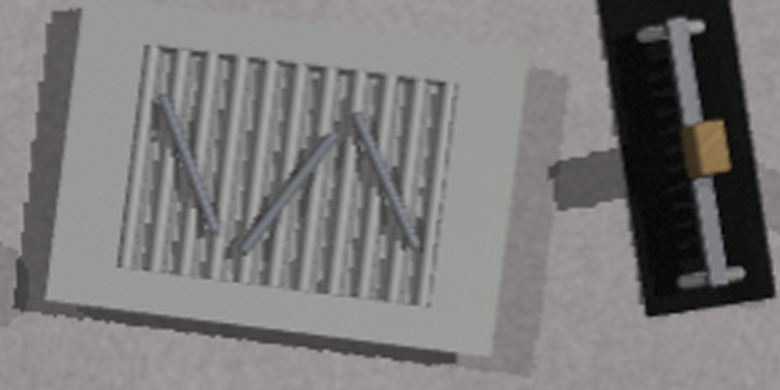

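The rectified view (1.5 px/mm, z=36) shows the deck corners at (46,300), (492,355), (533,53) and about (80,0). The groove field is centred at (289,175), so the tray centre is about (503,-12), yaw about -7.1°. The mat is at about (527,-281), yaw 8.9°. I'll locate the wooden handle precisely.

Run:
```python
from h import *
from scipy.optimize import least_squares
from scipy.spatial import ConvexHull
obs={}
for n,(u,v) in(("top",(429,296)),("side",(340,321))):
    hsv=cv2.cvtColor(cv2.imread(f"pics/{n}0.png"),cv2.COLOR_BGR2HSV)
    m=((hsv[...,0]>8)&(hsv[...,0]<25)&(hsv[...,1]>80)).astype(np.uint8)
    N,l,st,ce=cv2.connectedComponentsWithStats(m); k=l[v,u]; print(n,k,st[k],ce[k]); obs[n]=ce[k]
# fit handle box centroid of silhouette
def sil(n,x,y,yaw):
    c,s=np.cos(yaw),np.sin(yaw)
    P=[[x+c*a-s*b,y+s*a+c*b,z] for a in(-17,17) for b in(-10,10) for z in(42,98)]
    h=cv2.convexHull(proj(n,P).astype(np.float32)); M=cv2.moments(h); return np.array([M["m10"],M["m01"]])/M["m00"],cv2.boundingRect(h)
for ns in(("top",),("side",),("top","side")):
    r=least_squares(lambda p:np.concatenate([sil(n,p[0],p[1],.155)[0]-obs[n] for n in ns]),[518,-284],diff_step=1e-3)
    print(ns,r.x,r.fun,[sil(n,*r.x,.155)[1] for n in ns])
# white runners in top: rectify at bar height
# tray fit: groove extents check via both cameras
print(proj("top",[[503,-12,36]]),proj("side",[[503,-12,36]]))
im=cv2.imread("pics/side0.png")
cv2.imwrite("pics/rs.png",rect("side",im,360,620,-340,180,36,1.5))
g=arm.get_obs();print(g["time"])
```

```text
top 3 [419 286  18  20 276] [427.717 295.808]
side 16 [332 309  17  14 122] [340.402 315.074]
('top',) [ 518.803 -284.638] [0. 0.] [(418, 285, 19, 21)]
('side',) [ 529.923 -269.733] [-0. -0.] [(330, 298, 21, 35)]
('top', 'side') [ 523.154 -278.526] [-3.225 -2.253  0.054  4.758] [(415, 283, 19, 21), (330, 302, 21, 36)]
[[288.686 304.65 ]] [[260.865 256.131]]
1.4
```

View pics/rs.png

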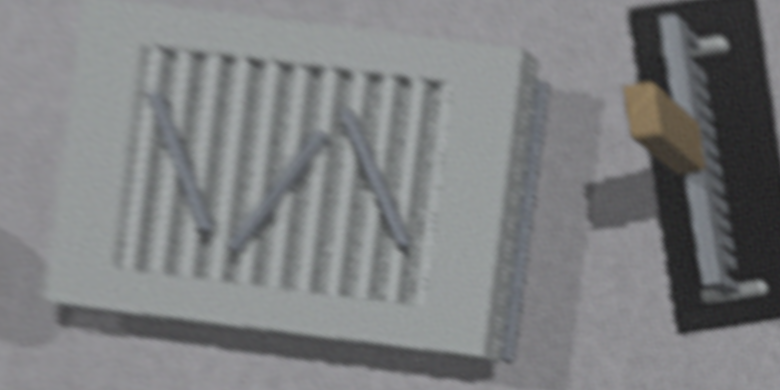

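{"method": "arm_command", "body": {
  "linear": [
    [-0.03,-0.032,0],
    [-0.06,-0.064,0],
    [-0.09,-0.096,0],
    [-0.12,-0.128,0],
    [-0.146,-0.16,0]
  ],
  "delta_rot": [
    [0,0,0],
    [0,0,0],
    [0,0,0],
    [0,0,0],
    [0,0,0]
  ],
  "hand": [-1,-1,-1,-1,-1]
}}

```text
time: 1.9
eef_pos: [270.9, 315.0, 231.4]
tcp_rot: [0.173, 0.985, 0.0, 0.0]
contact_force: [1.2, -0.2, 0.0]
width: 85.3
```

{"method": "arm_command", "body": {
  "linear": [
    [-0.03,-0.032,0],
    [-0.06,-0.064,0],
    [-0.09,-0.096,0],
    [-0.12,-0.128,0],
    [-0.146,-0.16,0]
  ],
  "delta_rot": [
    [0,0,0],
    [0,0,0],
    [0,0,0],
    [0,0,0],
    [0,0,0]
  ],
  "hand": [-1,-1,-1,-1,-1]
}}

```text
time: 2.4
eef_pos: [353.6, 114.6, 231.6]
tcp_rot: [0.174, 0.985, 0.0, 0.0]
contact_force: [1.2, 0.1, 0.9]
width: 85.3
```

{"method": "arm_command", "body": {
  "linear": [
    [-0.03,-0.032,0],
    [-0.06,-0.064,0],
    [-0.09,-0.096,0],
    [-0.12,-0.128,0],
    [-0.146,-0.16,0]
  ],
  "delta_rot": [
    [0,0,0],
    [0,0,0],
    [0,0,0],
    [0,0,0],
    [0,0,0]
  ],
  "hand": [-1,-1,-1,-1,-1]
}}

```text
time: 2.9
eef_pos: [436.1, -86.0, 231.5]
tcp_rot: [0.174, 0.985, -0.0, 0.0]
contact_force: [0.1, 0.8, 0.5]
width: 85.4
```

{"method": "arm_command", "body": {
  "linear": [
    [-0.03,-0.032,0],
    [-0.06,-0.064,0],
    [-0.09,-0.096,0],
    [-0.12,-0.128,0],
    [-0.147,-0.16,0]
  ],
  "delta_rot": [
    [0,0,-6],
    [0,0,-12],
    [0,0,-18],
    [0,0,-24],
    [0,0,-28.8]
  ],
  "hand": [-1,-1,-1,-1,-1]
}}

```text
time: 3.4
eef_pos: [519.5, -286.4, 231.2]
tcp_rot: [-0.079, 0.997, -0.0, 0.0]
contact_force: [0.1, -0.2, 0.4]
width: 85.3
```

{"method": "arm_command", "body": {
  "linear": [
    [0,0,0.035],
    [0,0,0.075],
    [0,0,0.115],
    [0,0,0.15],
    [0,0,0.174]
  ],
  "delta_rot": [
    [0,0,0],
    [0,0,0],
    [0,0,0],
    [0,0,0],
    [0,0,0]
  ],
  "hand": [-1,-1,-1,-1,-1]
}}

```text
time: 3.9
eef_pos: [518.1, -284.0, 54.8]
tcp_rot: [-0.077, 0.997, 0.001, -0.001]
contact_force: [-0.2, -0.2, -0.2]
width: 85.5
```

Run:
```python
from h import *
t=cams.capture("top");s=cams.capture("side")
a=np.hstack([cv2.resize(t[230:380,360:510],(400,400),interpolation=2),cv2.resize(s[270:400,270:400],(400,400),interpolation=2)])
cv2.imwrite("pics/g.png",a[:,:,::-1]);print(arm.get_obs()["eef_pos"])
```

```text
[ 517.359 -283.477   54.22 ]
```

View pics/g.png

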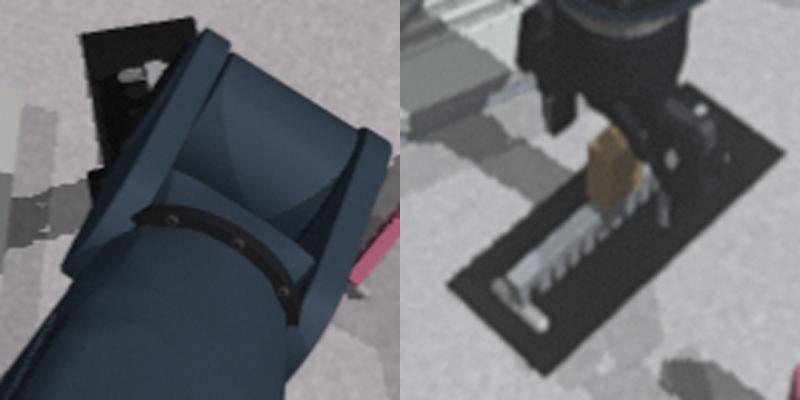

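The fingers straddle the wooden handle (crop about (615,170)). Close.

{"method": "arm_command", "body": {
  "linear": [
    [0,0,0],
    [0,0,0],
    [0,0,0],
    [0,0,0],
    [0,0,0]
  ],
  "delta_rot": [
    [0,0,0],
    [0,0,0],
    [0,0,0],
    [0,0,0],
    [0,0,0]
  ],
  "hand": [1,1,1,1,1],
  "force": 70
}}

```text
time: 4.5
eef_pos: [519.2, -284.7, 58.0]
tcp_rot: [-0.077, 0.997, -0.0, 0.0]
contact_force: [-1.5, 2.3, 4.8]
width: 19.5
```

{"method": "arm_command", "body": {
  "linear": [
    [0,0,0],
    [0,0,0],
    [0,0,0],
    [0,0,0],
    [0,0,0]
  ],
  "delta_rot": [
    [0,0,0],
    [0,0,0],
    [0,0,0],
    [0,0,0],
    [0,0,0]
  ],
  "hand": [1,1,1,1,1]
}}

```text
time: 5.0
eef_pos: [519.3, -284.7, 58.0]
tcp_rot: [-0.077, 0.997, -0.0, 0.0]
contact_force: [-1.7, 0.2, 6.4]
width: 19.5
```

Run:
```python
from h import *
o=arm.get_obs()
for k in("time","eef_pos","tcp_rot","contact_force","wrist_torque","width"):print(k,o[k])
```

```text
time 5.0
eef_pos [ 519.274 -284.682   58.038]
tcp_rot [-0.077  0.997 -0.     0.   ]
contact_force [-1.654  0.196  6.38 ]
wrist_torque [0.142 0.164 0.119]
width 19.54246917519503
```

{"method": "arm_command", "body": {
  "linear": [
    [0,0,-0.01],
    [0,0,-0.025],
    [0,0,-0.045],
    [0,0,-0.065],
    [0,0,-0.08]
  ],
  "delta_rot": [
    [0,0,0],
    [0,0,0],
    [0,0,0],
    [0,0,0],
    [0,0,0]
  ],
  "hand": [1,1,1,1,1]
}}

```text
time: 5.5
eef_pos: [519.3, -284.7, 139.5]
tcp_rot: [-0.077, 0.997, -0.0, 0.001]
contact_force: [-0.2, 0.1, -2.2]
width: 19.5
```

{"method": "arm_command", "body": {
  "linear": [
    [0,0,0],
    [0,0,0],
    [0,0,0],
    [0,0,0],
    [0,0,0]
  ],
  "delta_rot": [
    [0,0,0],
    [0,0,0],
    [0,0,0],
    [0,0,0],
    [0,0,0]
  ],
  "hand": [1,1,1,1,1]
}}

```text
time: 6.0
eef_pos: [518.8, -284.4, 136.6]
tcp_rot: [-0.077, 0.997, 0.0, -0.0]
contact_force: [-0.3, 0.4, -1.8]
width: 19.3
```

Run:
```python
from h import *
from scipy.spatial.transform import Rotation as R
o=arm.get_obs()
for k in("time","eef_pos","tcp_rot","contact_force","wrist_torque","width"):print(k,o[k])
M=R.from_quat(o["tcp_rot"]).as_matrix()
c=np.array([503,-11.5]);th=np.radians(-7.1);ty=np.array([-np.sin(th),np.cos(th)])
for s in(-118,0,118): print(s,c+s*ty, M.T@np.r_[c+s*ty-o["eef_pos"][:2],0])
print(np.degrees(np.arctan2(M[1,1],M[0,1])))
s=cams.capture("side"); t=cams.capture("top")
a=np.hstack([cv2.resize(t[150:350,320:520],(400,400)),cv2.resize(s[210:380,260:430],(400,400),interpolation=2)])
cv2.imwrite("pics/l.png",a[:,:,::-1])
```

```text
time 6.0
eef_pos [ 518.767 -284.399  136.644]
tcp_rot [-0.077  0.997  0.    -0.   ]
contact_force [-0.263  0.368 -1.772]
wrist_torque [-0.018 -0.016 -0.052]
width 19.300258947194603
-118 [ 488.415 -128.595] [  6.124 158.615   0.116]
0 [503.  -11.5] [-26.228 272.093   0.17 ]
118 [517.585 105.595] [-58.58  385.571   0.224]
98.81253704425085
```

View pics/l.png

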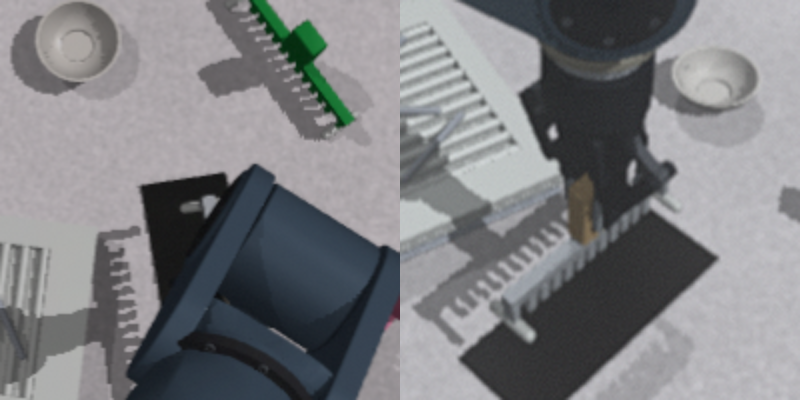

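The rake is held upright and hangs level; the baseline fz is about -1.9 N. Next move is over the near end of the tray (y=-118).

{"method": "arm_command", "body": {
  "linear": [
    [0.001,0.032,0],
    [0.002,0.064,0],
    [0.003,0.096,0],
    [0.005,0.128,0],
    [0.006,0.159,0.02]
  ],
  "delta_rot": [
    [0,0,3.2],
    [0,0,6.4],
    [0,0,9.6],
    [0,0,12.8],
    [0,0,15.9]
  ],
  "hand": [1,1,1,1,1]
}}

```text
time: 6.6
eef_pos: [489.6, -127.6, 118.9]
tcp_rot: [0.063, 0.998, -0.001, 0.002]
contact_force: [0.2, -0.0, -2.3]
width: 19.0
```

{"method": "arm_command", "body": {
  "linear": [
    [0,0,0.008],
    [0,0,0.012],
    [0,0,0.014],
    [0,0,0.014],
    [0,0,0.014]
  ],
  "delta_rot": [
    [0,0,0],
    [0,0,0],
    [0,0,0],
    [0,0,0],
    [0,0,0]
  ],
  "hand": [1,1,1,1,1]
}}

```text
time: 7.1
eef_pos: [489.0, -129.0, 103.6]
tcp_rot: [0.062, 0.998, -0.0, 0.0]
contact_force: [-0.3, 0.4, -2.5]
width: 19.2
```

```bash
cat >> h.py <<'E'
def st():
    from scipy.spatial.transform import Rotation as R
    o=arm.get_obs();M=R.from_quat(o["tcp_rot"]).as_matrix()
    c=np.array([503,-11.5]);th=np.radians(-7.1);A=np.array([[np.cos(th),np.sin(th)],[-np.sin(th),np.cos(th)]])
    print("t",o["time"],"pos",o["eef_pos"],"tray xy",A@(o["eef_pos"][:2]-c),"yaw",np.degrees(np.arctan2(M[1,1],M[0,1])),"tilt",M[2],"F",o["contact_force"],"T",o["wrist_torque"])
    return o,M
E
python3 - <<'E'
from h import *
st()
s=cams.capture("side"); t=cams.capture("top")
a=np.hstack([cv2.resize(t[220:400,180:440],(400,277)),cv2.resize(s[180:370,160:420],(400,292),interpolation=2)[:277]])
cv2.imwrite("pics/m.png",a[:,:,::-1])
E
```

```text
t 7.1 pos [ 489.033 -129.028  103.629] tray xy [   0.667 -118.353] yaw 82.87872818511053 tilt [-0.001 -0.    -1.   ] F [-0.262  0.418 -2.504] T [-0.014 -0.002 -0.032]
```

View pics/m.png

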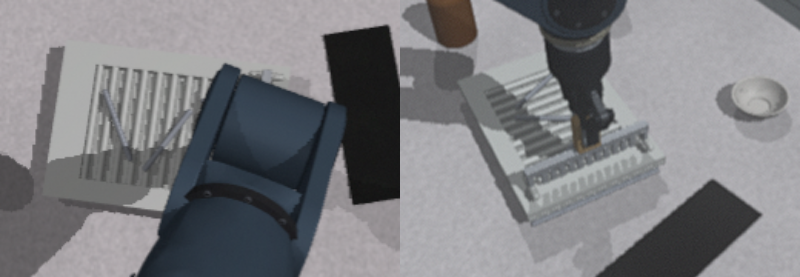

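The crop shows the rake aligned over the near end border, with its runners above the side borders. I'll now feel downwards.

{"method": "arm_command", "body": {
  "linear": [
    [0,0,0.002],
    [0,0,0.004],
    [0,0,0.006],
    [0,0,0.007]
  ],
  "delta_rot": [
    [0,0,0],
    [0,0,0],
    [0,0,0],
    [0,0,0]
  ],
  "hand": [1,1,1,1]
}}

```text
time: 7.6
eef_pos: [488.6, -128.3, 96.0]
tcp_rot: [0.062, 0.998, 0.0, -0.0]
contact_force: [0.4, -0.2, -2.2]
width: 19.1
```

{"method": "arm_command", "body": {
  "linear": [
    [0,0,0.001],
    [0,0,0.0015],
    [0,0,0.0015]
  ],
  "delta_rot": [
    [0,0,0],
    [0,0,0],
    [0,0,0]
  ],
  "hand": [1,1,1]
}}

```text
time: 7.9
eef_pos: [488.7, -128.3, 94.7]
tcp_rot: [0.062, 0.998, 0.0, -0.0]
contact_force: [0.8, 0.8, -1.7]
width: 19.5
```

{"method": "arm_command", "body": {
  "linear": [
    [0,0,0.001],
    [0,0,0.0015],
    [0,0,0.0015]
  ],
  "delta_rot": [
    [0,0,0],
    [0,0,0],
    [0,0,0]
  ],
  "hand": [1,1,1]
}}

```text
time: 8.2
eef_pos: [488.7, -128.3, 93.2]
tcp_rot: [0.062, 0.998, -0.0, -0.0]
contact_force: [-0.1, -0.5, -2.6]
width: 19.6
```

{"method": "arm_command", "body": {
  "linear": [
    [0,0,0.001],
    [0,0,0.0015],
    [0,0,0.0015]
  ],
  "delta_rot": [
    [0,0,0],
    [0,0,0],
    [0,0,0]
  ],
  "hand": [1,1,1]
}}

```text
time: 8.5
eef_pos: [488.8, -128.4, 91.9]
tcp_rot: [0.062, 0.998, -0.0, 0.0]
contact_force: [-0.6, -1.0, -1.6]
width: 19.6
```

{"method": "arm_command", "body": {
  "linear": [
    [0,0,0.001],
    [0,0,0.0015],
    [0,0,0.0015]
  ],
  "delta_rot": [
    [0,0,0],
    [0,0,0],
    [0,0,0]
  ],
  "hand": [1,1,1]
}}

```text
time: 8.8
eef_pos: [488.8, -128.5, 90.4]
tcp_rot: [0.062, 0.998, -0.0, 0.0]
contact_force: [-0.0, -2.9, 0.8]
width: 19.2
```

{"method": "arm_command", "body": {
  "linear": [
    [0,0,0.0006],
    [0,0,0.0006],
    [0,0,0.0006]
  ],
  "delta_rot": [
    [0,0,0],
    [0,0,0],
    [0,0,0]
  ],
  "hand": [1,1,1]
}}

```text
time: 9.1
eef_pos: [488.8, -128.5, 89.8]
tcp_rot: [0.062, 0.998, -0.0, 0.0]
contact_force: [-0.7, -2.5, 2.1]
width: 19.2
```

Run:
```python
from h import *
st()
```

```text
t 9.1 pos [ 488.823 -128.462   89.818] tray xy [   0.388 -117.817] yaw 82.91644768671505 tilt [-0. -0. -1.] F [-0.698 -2.5    2.121] T [-0.657  0.107  0.015]
```

{"method": "arm_command", "body": {
  "linear": [
    [0,0.003,0],
    [0,0.006,0],
    [0,0.009,0],
    [0,0.012,0]
  ],
  "delta_rot": [
    [0,0,0],
    [0,0,0],
    [0,0,0],
    [0,0,0]
  ],
  "hand": [1,1,1,1]
}}

```text
time: 9.5
eef_pos: [490.3, -116.1, 89.7]
tcp_rot: [0.062, 0.998, -0.0, 0.0]
contact_force: [-0.4, -3.4, 3.2]
width: 19.8
```

{"method": "arm_command", "body": {
  "linear": [
    [0,0.003,0],
    [0,0.006,0],
    [0,0.009,0],
    [0,0.012,0]
  ],
  "delta_rot": [
    [0,0,0],
    [0,0,0],
    [0,0,0],
    [0,0,0]
  ],
  "hand": [1,1,1,1]
}}

```text
time: 9.9
eef_pos: [491.7, -104.3, 89.7]
tcp_rot: [0.062, 0.998, -0.0, -0.0]
contact_force: [-0.3, -4.0, 3.6]
width: 19.0
```

{"method": "arm_command", "body": {
  "linear": [
    [0,0.003,0],
    [0,0.006,0],
    [0,0.009,0],
    [0,0.012,-0.0002]
  ],
  "delta_rot": [
    [0,0,0],
    [0,0,0],
    [0,0,0],
    [0,0,0]
  ],
  "hand": [1,1,1,1]
}}

```text
time: 10.3
eef_pos: [493.2, -92.4, 89.9]
tcp_rot: [0.062, 0.998, -0.0, 0.0]
contact_force: [-0.2, -4.7, 2.6]
width: 19.1
```

Run:
```python
from h import *
st()
```

```text
t 10.3 pos [493.179 -92.355  89.921] tray xy [  0.248 -81.449] yaw 82.91546354594257 tilt [-0. -0. -1.] F [-0.164 -4.657  2.592] T [-0.946  0.065  0.035]
```

{"method": "arm_command", "body": {
  "linear": [
    [0,0.003,0],
    [0,0.006,0],
    [0,0.009,0],
    [0,0.012,0],
    [0,0.015,0]
  ],
  "delta_rot": [
    [0,0,0],
    [0,0,0],
    [0,0,0],
    [0,0,0],
    [0,0,0]
  ],
  "hand": [1,1,1,1,1]
}}

```text
time: 10.8
eef_pos: [495.0, -77.5, 89.9]
tcp_rot: [0.062, 0.998, -0.0, -0.0]
contact_force: [-1.3, -4.5, 3.9]
width: 19.4
```

{"method": "arm_command", "body": {
  "linear": [
    [0,0.003,0],
    [0,0.006,-0.0001],
    [0,0.009,-0.0002],
    [0,0.012,-0.0003],
    [0,0.015,-0.0003]
  ],
  "delta_rot": [
    [0,0,0],
    [0,0,0],
    [0,0,0],
    [0,0,0],
    [0,0,0]
  ],
  "hand": [1,1,1,1,1]
}}

```text
time: 11.3
eef_pos: [496.8, -62.6, 90.2]
tcp_rot: [0.062, 0.998, 0.0, -0.0]
contact_force: [-1.1, -3.2, 4.0]
width: 19.1
```

{"method": "arm_command", "body": {
  "linear": [
    [0,0.003,-0.0001],
    [0,0.006,-0.0002],
    [0,0.009,-0.0003],
    [0,0.012,-0.0004],
    [0,0.015,-0.0005]
  ],
  "delta_rot": [
    [0,0,0],
    [0,0,0],
    [0,0,0],
    [0,0,0],
    [0,0,0]
  ],
  "hand": [1,1,1,1,1]
}}

```text
time: 11.8
eef_pos: [498.6, -47.6, 90.6]
tcp_rot: [0.062, 0.998, 0.0, -0.0]
contact_force: [-0.3, -2.8, 1.8]
width: 19.5
```

{"method": "arm_command", "body": {
  "linear": [
    [0,0.003,0],
    [0,0.006,0],
    [0,0.009,0],
    [0,0.012,-0.0001],
    [0,0.015,-0.0001]
  ],
  "delta_rot": [
    [0,0,0],
    [0,0,0],
    [0,0,0],
    [0,0,0],
    [0,0,0]
  ],
  "hand": [1,1,1,1,1]
}}

```text
time: 12.3
eef_pos: [500.4, -32.7, 90.7]
tcp_rot: [0.062, 0.998, 0.0, -0.0]
contact_force: [-1.2, -1.9, 1.0]
width: 19.3
```

Run:
```python
from h import *
st()
s=cams.capture("side"); t=cams.capture("top")
a=np.hstack([cv2.resize(t[220:390,180:410],(400,296),interpolation=2),cv2.resize(s[190:335,180:376],(400,296),interpolation=2)])
cv2.imwrite("pics/n.png",a[:,:,::-1])
```

```text
t 12.3 pos [500.436 -32.731  90.68 ] tray xy [  0.08  -21.385] yaw 82.90999526898129 tilt [ 0.  0. -1.] F [-1.179 -1.937  0.955] T [-0.46   0.002 -0.018]
```

View pics/n.png

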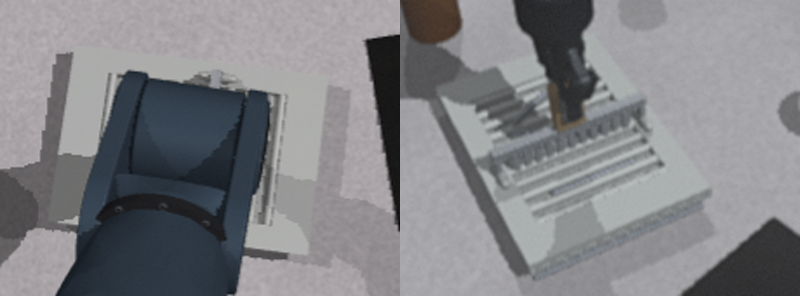

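The side view shows one rod already down in a groove behind the rake. Continuing.

{"method": "arm_command", "body": {
  "linear": [
    [0,0.003,0.0002],
    [0,0.006,0.0002],
    [0,0.009,0.0003],
    [0,0.012,0.0003],
    [0,0.015,0.0003]
  ],
  "delta_rot": [
    [0,0,0],
    [0,0,0],
    [0,0,0],
    [0,0,0],
    [0,0,0]
  ],
  "hand": [1,1,1,1,1]
}}

```text
time: 12.9
eef_pos: [502.4, -17.9, 90.5]
tcp_rot: [0.062, 0.998, -0.0, -0.0]
contact_force: [-0.8, -1.6, -0.5]
width: 19.3
```

{"method": "arm_command", "body": {
  "linear": [
    [0,0,0.0004],
    [0,0.002,0.0006],
    [0,0.004,0.0007],
    [0,0.006,0.0008]
  ],
  "delta_rot": [
    [0,0,0],
    [0,0,0],
    [0,0,0],
    [0,0,0]
  ],
  "hand": [1,1,1,1]
}}

```text
time: 13.3
eef_pos: [503.3, -12.3, 89.9]
tcp_rot: [0.062, 0.998, -0.0, 0.0]
contact_force: [-0.8, -3.5, 4.9]
width: 19.3
```

Run:
```python
from h import *
st()
```

```text
t 13.3 pos [503.3   -12.285  89.857] tray xy [ 0.395 -0.742] yaw 82.91713254167476 tilt [-0. -0. -1.] F [-0.765 -3.475  4.937] T [-1.061  0.147 -0.091]
```

{"method": "arm_command", "body": {
  "linear": [
    [0,0.003,-0.0002],
    [0,0.006,-0.0002],
    [0,0.009,-0.0002],
    [0,0.012,-0.0002]
  ],
  "delta_rot": [
    [0,0,0],
    [0,0,0],
    [0,0,0],
    [0,0,0]
  ],
  "hand": [1,1,1,1]
}}

```text
time: 13.7
eef_pos: [504.6, 0.0, 89.9]
tcp_rot: [0.062, 0.998, 0.0, -0.0]
contact_force: [-0.3, -3.5, 2.8]
width: 19.2
```

{"method": "arm_command", "body": {
  "linear": [
    [0,0.003,0],
    [0,0.006,0.0001],
    [0,0.009,0.0001],
    [0,0.012,0.0001]
  ],
  "delta_rot": [
    [0,0,0],
    [0,0,0],
    [0,0,0],
    [0,0,0]
  ],
  "hand": [1,1,1,1]
}}

```text
time: 14.1
eef_pos: [506.0, 11.9, 89.7]
tcp_rot: [0.062, 0.998, 0.0, -0.0]
contact_force: [-1.3, -1.6, 2.2]
width: 19.4
```

{"method": "arm_command", "body": {
  "linear": [
    [0,0.003,0.0001],
    [0,0.006,0.0002],
    [0,0.009,0.0002],
    [0,0.012,0.0003]
  ],
  "delta_rot": [
    [0,0,0],
    [0,0,0],
    [0,0,0],
    [0,0,0]
  ],
  "hand": [1,1,1,1]
}}

```text
time: 14.5
eef_pos: [507.5, 23.8, 89.4]
tcp_rot: [0.062, 0.998, 0.0, -0.0]
contact_force: [-0.4, -1.7, 1.0]
width: 19.3
```

{"method": "arm_command", "body": {
  "linear": [
    [0,0.003,0.0002],
    [0,0.006,0.0003],
    [0,0.009,0.0004],
    [0,0.012,0.0005]
  ],
  "delta_rot": [
    [0,0,0],
    [0,0,0],
    [0,0,0],
    [0,0,0]
  ],
  "hand": [1,1,1,1]
}}

```text
time: 14.9
eef_pos: [509.1, 35.6, 89.0]
tcp_rot: [0.062, 0.998, -0.0, 0.0]
contact_force: [0.0, -3.2, 2.0]
width: 19.2
```

{"method": "arm_command", "body": {
  "linear": [
    [0,0.003,0.0001],
    [0,0.006,0.0002],
    [0,0.009,0.0003],
    [0,0.012,0.0004]
  ],
  "delta_rot": [
    [0,0,0],
    [0,0,0],
    [0,0,0],
    [0,0,0]
  ],
  "hand": [1,1,1,1]
}}

```text
time: 15.3
eef_pos: [510.5, 47.6, 88.6]
tcp_rot: [0.062, 0.998, -0.0, -0.0]
contact_force: [-0.8, -2.9, 2.0]
width: 19.2
```

{"method": "arm_command", "body": {
  "linear": [
    [0,0.003,0.0001],
    [0,0.006,0.0002],
    [0,0.009,0.0003],
    [0,0.012,0.0004]
  ],
  "delta_rot": [
    [0,0,0],
    [0,0,0],
    [0,0,0],
    [0,0,0]
  ],
  "hand": [1,1,1,1]
}}

```text
time: 15.7
eef_pos: [512.0, 59.5, 88.2]
tcp_rot: [0.062, 0.998, 0.0, 0.0]
contact_force: [-0.2, 0.2, 1.7]
width: 19.2
```

Run:
```python
from h import *
st()
```

```text
t 15.7 pos [512.028  59.534  88.18 ] tray xy [ 0.179 71.605] yaw 82.91334986549613 tilt [-0.  0. -1.] F [-0.248  0.233  1.685] T [ 0.005 -0.129 -0.048]
```

{"method": "arm_command", "body": {
  "linear": [
    [0,0.003,0.0001],
    [0,0.006,0.0002],
    [0,0.009,0.0003],
    [0,0.012,0.0004]
  ],
  "delta_rot": [
    [0,0,0],
    [0,0,0],
    [0,0,0],
    [0,0,0]
  ],
  "hand": [1,1,1,1]
}}

```text
time: 16.1
eef_pos: [513.5, 71.4, 87.8]
tcp_rot: [0.062, 0.998, -0.0, -0.0]
contact_force: [-0.2, -2.5, 0.9]
width: 19.2
```

{"method": "arm_command", "body": {
  "linear": [
    [0,0.003,0.0002],
    [0,0.006,0.0003],
    [0,0.009,0.0004],
    [0,0.012,0.0005]
  ],
  "delta_rot": [
    [0,0,0],
    [0,0,0],
    [0,0,0],
    [0,0,0]
  ],
  "hand": [1,1,1,1]
}}

```text
time: 16.5
eef_pos: [515.0, 83.3, 87.3]
tcp_rot: [0.062, 0.998, -0.0, -0.0]
contact_force: [-0.2, -2.8, 1.0]
width: 19.3
```

Run:
```python
from h import *
st()
s=cams.capture("side"); t=cams.capture("top")
a=np.hstack([cv2.resize(t[220:390,180:410],(400,296),interpolation=2),cv2.resize(s[190:335,180:376],(400,296),interpolation=2)])
cv2.imwrite("pics/o.png",a[:,:,::-1])
```

```text
t 16.5 pos [514.959  83.303  87.272] tray xy [ 0.149 95.554] yaw 82.91519315393852 tilt [ 0. -0. -1.] F [-0.214 -2.832  0.98 ] T [-0.579  0.023  0.01 ]
```

View pics/o.png

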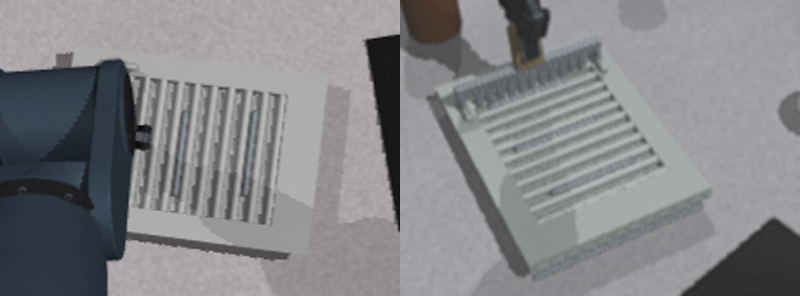

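Two rods are clearly down in grooves (top crop (182,150) and (250,150)). The third is hidden at the rake. I'll move a little further to secure the end step, then lift and look.

{"method": "arm_command", "body": {
  "linear": [
    [0,0.003,0.0002],
    [0,0.006,0.0004],
    [0,0.008,0.0005],
    [0,0.008,0.0005]
  ],
  "delta_rot": [
    [0,0,0],
    [0,0,0],
    [0,0,0],
    [0,0,0]
  ],
  "hand": [1,1,1,1]
}}

```text
time: 17.0
eef_pos: [516.0, 91.3, 86.8]
tcp_rot: [0.062, 0.998, 0.0, 0.0]
contact_force: [0.1, -0.0, 2.3]
width: 19.2
```

{"method": "arm_command", "body": {
  "linear": [
    [0,0,0],
    [0,0,-0.01],
    [0,0,-0.03],
    [0,0,-0.055],
    [0,0,-0.08]
  ],
  "delta_rot": [
    [0,0,0],
    [0,0,0],
    [0,0,0],
    [0,0,0],
    [0,0,0]
  ],
  "hand": [1,1,1,1,1]
}}

```text
time: 17.5
eef_pos: [515.5, 91.0, 167.9]
tcp_rot: [0.062, 0.998, 0.0, -0.0]
contact_force: [-0.4, -0.8, -3.3]
width: 19.3
```

{"method": "arm_command", "body": {
  "linear": [
    [0,-0.035,0],
    [0,-0.08,0],
    [0,-0.125,0],
    [0,-0.17,0],
    [0,-0.21,0]
  ],
  "delta_rot": [
    [0,0,0],
    [0,0,0],
    [0,0,0],
    [0,0,0],
    [0,0,0]
  ],
  "hand": [1,1,1,1,1]
}}

```text
time: 18.0
eef_pos: [489.3, -119.3, 167.3]
tcp_rot: [0.062, 0.998, 0.0, -0.0]
contact_force: [1.1, 0.1, -2.5]
width: 19.1
```

Run:
```python
from h import *
st()
s=cams.capture("side"); t=cams.capture("top")
for n in("top","side"): print([(np.round(toplane(n,[d["pixel"]],31)[0]),round(d["conf"],2)) for d in cams.tip_of(n,"rod1_mid")])
a=np.hstack([cv2.resize(t[230:380,190:390],(400,300),interpolation=2),cv2.resize(s[190:335,180:376],(400,296),interpolation=2)[:300] if 0 else cv2.resize(s[190:340,180:380],(400,300),interpolation=2)])
cv2.imwrite("pics/p.png",a[:,:,::-1])
```

```text
t 18.0 pos [ 489.291 -119.269  167.253] tray xy [  -0.283 -108.637] yaw 82.89262421230944 tilt [ 0.  0. -1.] F [ 1.137  0.068 -2.465] T [ 0.012 -0.092 -0.069]
[(array([503.,  75.]), 0.31)]
[(array([496., -85.]), 0.47)]
```

View pics/p.png

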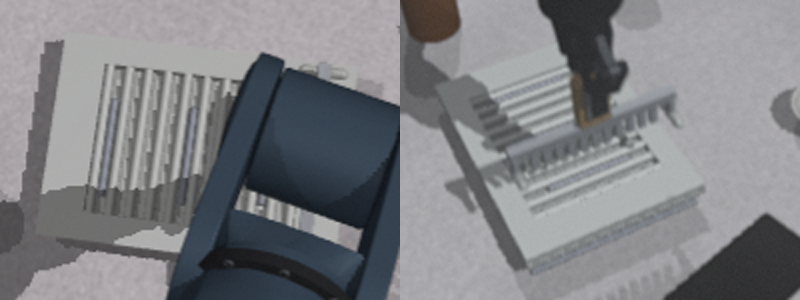

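All three rods appear to be in grooves; the third is at top crop (107,145). Bringing the rake back to its mat.

{"method": "arm_command", "body": {
  "linear": [
    [-0.01,-0.033,0],
    [-0.02,-0.066,0],
    [-0.03,-0.099,0],
    [-0.04,-0.13,0],
    [-0.05,-0.16,0.01]
  ],
  "delta_rot": [
    [0,0,-3.2],
    [0,0,-6.4],
    [0,0,-9.6],
    [0,0,-12.8],
    [0,0,-15.9]
  ],
  "hand": [1,1,1,1,1]
}}

```text
time: 18.7
eef_pos: [521.1, -282.6, 157.9]
tcp_rot: [-0.079, 0.997, -0.0, 0.001]
contact_force: [0.1, -0.3, -2.3]
width: 19.1
```

{"method": "arm_command", "body": {
  "linear": [
    [0,0,0.03],
    [0,0,0.06],
    [0,0,0.08],
    [0,0,0.09],
    [0,0,0.094]
  ],
  "delta_rot": [
    [0,0,0],
    [0,0,0],
    [0,0,0],
    [0,0,0],
    [0,0,0]
  ],
  "hand": [1,1,1,1,1]
}}

```text
time: 19.2
eef_pos: [520.1, -281.3, 62.2]
tcp_rot: [-0.077, 0.997, 0.0, -0.0]
contact_force: [0.4, 0.4, -2.6]
width: 18.6
```

{"method": "arm_command", "body": {
  "linear": [
    [0,0,0],
    [0,0,0]
  ],
  "delta_rot": [
    [0,0,0],
    [0,0,0]
  ],
  "hand": [1,1]
}}

```text
time: 19.4
eef_pos: [520.6, -282.4, 63.9]
tcp_rot: [-0.077, 0.997, -0.0, 0.001]
contact_force: [-0.0, -0.8, -2.2]
width: 19.5
```

{"method": "arm_command", "body": {
  "linear": [
    [0,0,0.002],
    [0,0,0.004],
    [0,0,0.005],
    [0,0,0.006],
    [0,0,0.006]
  ],
  "delta_rot": [
    [0,0,0],
    [0,0,0],
    [0,0,0],
    [0,0,0],
    [0,0,0]
  ],
  "hand": [1,1,1,1,1]
}}

```text
time: 19.9
eef_pos: [520.0, -282.5, 58.0]
tcp_rot: [-0.077, 0.997, -0.0, 0.0]
contact_force: [-5.3, 2.6, 11.0]
width: 19.3
```

{"method": "arm_command", "body": {
  "linear": [
    [0,0,-0.0008],
    [0,0,-0.0008],
    [0,0,-0.0008]
  ],
  "delta_rot": [
    [0,0,0],
    [0,0,0],
    [0,0,0]
  ],
  "hand": [1,1,1]
}}

```text
time: 20.2
eef_pos: [520.1, -282.5, 58.1]
tcp_rot: [-0.077, 0.997, -0.0, 0.0]
contact_force: [-2.3, 1.6, 6.7]
width: 19.0
```

{"method": "arm_command", "body": {
  "linear": [
    [0,0,0],
    [0,0,0],
    [0,0,0],
    [0,0,0],
    [0,0,0]
  ],
  "delta_rot": [
    [0,0,0],
    [0,0,0],
    [0,0,0],
    [0,0,0],
    [0,0,0]
  ],
  "hand": [0.5,0.2,-0.2,-0.6,-1]
}}

```text
time: 20.7
eef_pos: [519.9, -282.3, 57.5]
tcp_rot: [-0.077, 0.997, 0.0, -0.0]
contact_force: [0.1, 0.5, 0.0]
width: 76.3
```

{"method": "arm_command", "body": {
  "linear": [
    [0,0,0],
    [0,0,0],
    [0,0,0],
    [0,0,0],
    [0,0,0]
  ],
  "delta_rot": [
    [0,0,0],
    [0,0,0],
    [0,0,0],
    [0,0,0],
    [0,0,0]
  ],
  "hand": [-1,-1,-1,-1,-1]
}}

```text
time: 21.2
eef_pos: [519.9, -282.3, 57.6]
tcp_rot: [-0.077, 0.997, -0.0, 0.0]
contact_force: [0.4, -0.4, 0.1]
width: 85.3
```

{"method": "arm_command", "body": {
  "linear": [
    [0,0,-0.015],
    [0,0,-0.04],
    [0,0,-0.08],
    [0,0,-0.12],
    [0,0,-0.16]
  ],
  "delta_rot": [
    [0,0,0],
    [0,0,0],
    [0,0,0],
    [0,0,0],
    [0,0,0]
  ],
  "hand": [-1,-1,-1,-1,-1]
}}

```text
time: 21.7
eef_pos: [519.8, -282.2, 220.5]
tcp_rot: [-0.077, 0.997, -0.0, 0.0]
contact_force: [0.2, 1.5, -0.0]
width: 85.5
```

{"method": "arm_command", "body": {
  "linear": [
    [0.04,-0.01,0],
    [0.08,-0.02,0],
    [0.12,-0.03,0],
    [0.16,-0.04,0],
    [0.2,-0.05,0]
  ],
  "delta_rot": [
    [0,0,0],
    [0,0,0],
    [0,0,0],
    [0,0,0],
    [0,0,0]
  ],
  "hand": [-1,-1,-1,-1,-1]
}}

```text
time: 22.2
eef_pos: [328.5, -362.8, 218.8]
tcp_rot: [-0.077, 0.997, -0.001, 0.0]
contact_force: [0.3, -0.3, 0.0]
width: 85.5
```

Run:
```python
from h import *
st()
s=cams.capture("side"); t=cams.capture("top")
for n in("top","side"): print(n,[(np.round(toplane(n,[d["pixel"]],31)[0]),round(d["conf"],2)) for d in cams.tip_of(n,"rod1_mid")],[(np.round(toplane(n,[d["pixel"]],74)[0]),round(d["conf"],2)) for d in cams.tip_of(n,"rake_grip")])
T=cv2.cvtColor(t,4);a=rect("top",T,360,640,-360,160,36,1.5)
b=cv2.resize(s[190:400,180:420],(206,180),interpolation=2)[:,:,::-1]
cv2.imwrite("pics/q.png",np.vstack([a,np.hstack([b,np.zeros((180,780-206,3),np.uint8)])])[:600]);
```

```text
t 22.2 pos [ 328.479 -362.773  218.811] tray xy [-129.765 -370.15 ] yaw 98.83121337189183 tilt [-0.001 -0.001 -1.   ] F [ 0.279 -0.341  0.046] T [-0.076 -0.01   0.015]
top [(array([495., -79.]), 0.69)] [(array([ 509., -469.]), 0.86), (array([496., -85.]), 0.72), (array([ 523., -283.]), 0.7), (array([ 771., -376.]), 0.57)]
side [] [(array([ 511., -284.]), 0.89), (array([ 504., -472.]), 0.79)]
```

View pics/q.png

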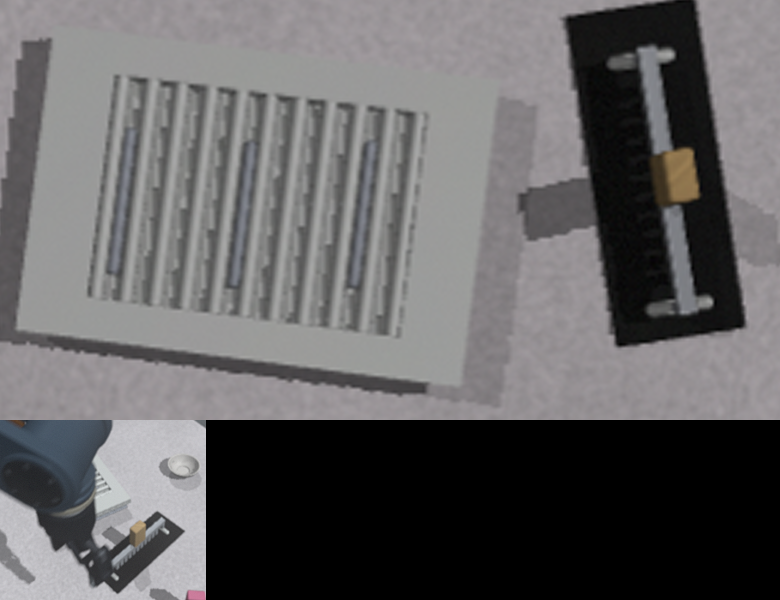

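All three rods lie straight in grooves, at crop (122,200), (242,215) and (362,215). They sit within about 10 mm of mid-length. The rake stands upright on the mat (handle at (677,175)), and the gripper is clear of everything.

```bash
python3 -c "
from cell import *
print(close_job())"
```

```text
the job is handed in; nothing more can be done
None
```

I swept the rake across the tray once, from y ≈ -118 mm to about +104 mm. All three rods dropped into grooves, and I put the rake back on its mat and handed the job in at about 22 s of the 72 s allowed. No verdict was reported.

- **Pressing:** readings at the end of each step put the force on the tray between about 1.6 N and 7 N, well under the 13 N limit. The force between readings was not seen. Setting the rake down on the mat peaked at about 13 N, but that was on the mat, not the tray.
- **Rods:** the last top picture shows the three rods straight in three separate grooves, within about 10 mm of mid-length. One is in the last groove, at y ≈ 90 mm. Their depth was judged from the picture, not measured.
- **Rake:** it stands upright and lengthwise on the mat at about (520, -283) mm, 7 mm from the mat's centre lengthwise. The gripper is open and clear.
- **Glassware:** the planned path kept clear of it, but I did not re-measure its position at the end.

**Checks that disagreed:**
- **Height profile:** the heights I felt along the tray did not fit one straight lean. They rose about 0.7 mm up to y ≈ -30 mm, then fell about 3.5 mm towards the +y end, so I adjusted to the force as I went.
- **Handle position:** the two cameras differed by about 12 mm along the handle at the end (523 from the top, 511 from the side). The arm's own reading was 520.
- **Rod detection:** the side camera's network found no rods in the last picture, because the arm blocked its view. The top camera's found only one.

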